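# Lay out a stacked sensor-module kit in its orange trays

### The arm

A 6-joint arm with a two-finger parallel gripper is mounted at the origin on the work surface. World frame = base frame: x ahead of the robot, y to its left, z up, the work surface at z = 0. Lengths are in mm, angles in rad, forces in N, time in s.
With the tool pointing down it reaches from about 350 to 875 mm from the base axis. Payload 4.2 kg.
Tool frame: the origin (TCP) lies midway between the tips of the shut fingers; the grasp point (between the pads) lies 19 mm behind it (arm.hold_point_z is the distance from the TCP to the grasp point, in mm); z points along the fingers, y is the line along which they close (so a half turn about z gives the same grasp; the last joint's range is limited). The gripper opens to 85 mm and grips with 20 to 120 N. Pads are 22 mm wide; open, the fingers measure 114 mm over their backs; the gripper's body (76 mm by 85 mm) begins 54 mm behind the grasp point. The pads swing forward as they close: fully open they stand 13 mm farther back than shut.
Start: joints at [-1.059, 0.385, 0.008, 0, -1.194, -0.259], TCP at [156.339, -605.109, 203.212] pointing down, gripper open.
Joint ranges: [-3.14, 3.14], [-1.21, 2.06], [-1.07, 1.41], [-3.16, 2.05], [-2.99, -0.16], [-3.1, 3.1]. Speed limits (rad/s): [2.79, 2.79, 3.14, 3.14, 3.14, 3.14].

### API

Orientations are given as a unit quaternion [x, y, z, w].
In Python, from bench import arm, vision gives the robot as it stands. The module is installed in compiled form; this text tells all that it offers.
- The arm moves only by the tool servo_tool, never from a script. Its argument "plan" is a list of rows, each a list of 7 numbers: the shift along the world's x, y, z each as a share of 300 mm, from -1 to 1, then the turn, a rotation vector about the world's x, y, z each as a share of 2 rad, from -1 to 1, then the opening, from 0 (shut) to 1 (fully open). A call has 1 to 20 rows; each row shifts and turns the commanded pose from where the row before left it; what a row does not reach is not made up. A row lasts 1/8 s, in which the tool goes at most 62.5 mm and 10.7 degrees, less where a joint would pass 70% of its speed; a pose out of reach is approached as far as the arm can. A call with a number of a shift or a turn outside -1 to 1 is refused whole. A call with a gripper value outside its range is refused whole. The fingers move at their own pace and stop on an object; the grip force is fixed at half the most. Time passes only in rows, so rows that do not move let the fingers close. It gives the time, the measured TCP pose, the force, the opening and the grip force at its end, in the units of the state.
- arm.read_state(): the state, without advancing time (a new reading comes with each control period).
- vision.get_image(name): name is "scene" or "top"; returns a dict with "image" (384x512x3 uint8, red, green, blue), "z_map" (384x512 float32, mm along the optical axis (not along the pixel's ray), 0 where there is no reading), "K" (3x3 intrinsics, pixels), "world_to_cam" (4x4, takes a point from world to camera coordinates). Camera axes: x right, y down, z forward; pixel columns grow to the right and rows downward; lengths in mm; the calibration is good to about 2 mm. A picture is of the moment at which its call begins.
- arm.job_done(): hands the job in; it is judged then, once.
The state is a dict: "clock": time; "joints": joint angles; "joint_vel": joint speeds; "joint_efforts": joint torques, N m; "position": TCP position; "ee_rot": TCP orientation; "contact_force": force on the tool from outside, world axes, zero at the start; "wrist_torque": the same for the moment, N m; "gripper_width": finger opening in mm; "grasp_force": force on a finger pad.
Only numpy, scipy, OpenCV 4.12 (cv2) and the standard library are available. Lean on these libraries where they do the work, as an engineer would, in place of code of your own. Each camera call takes 0.05 s, during which the arm holds its last target. There are 200 camera calls.

### The job

The four parts of a sensor module have come from the dry cabinet in one stack. Take the stack apart and lay each part upright and flat on the floor of the orange tray shaped for it: terminal block in the small narrow tray, round flange in the round one, finned heat sink in the square one, long housing in the big rectangular one. Lower the parts gently, never drop them, and leave the little bottle and the tape roll where they stand.

Things in the scene. Friction and masses are not known exactly. Their poses are not given: they have to be found in the camera images.
- housing: Loose aluminium instrument housing, a closed box 110 (x) x 60 (y) x 28 (z) mm with a dark seam around it and a dark screw near each top corner, about 250 g. Bottom of the stack. Origin at the centre of its underside, x along its length, z up. The four parts start in one stack among the trays, housing lowest, each a few mm off-centre and turned up to 0.25 rad on the one below.
- heatsink: Loose finned aluminium heat sink, 52 x 52 x 24 mm, about 130 g, on the housing (underside 28 mm above the table at the start). Origin at the centre of its underside, x along the fins, z up. Its sides may be gripped either way.
- flange: Loose round steel flange, a disc 44 mm in diameter and 22 mm high with six small dark bolt holes on top, about 120 g, on the heat sink (underside at 52 mm at the start). Origin at the centre of its underside, z up.
- terminal: Loose black plastic terminal block with four brass screws on top, 38 (x) x 16 (y) x 22 (z) mm, about 35 g, on the flange, top of the stack (underside at 74 mm at the start). Origin at the centre of its underside, x along its length, z up.
- long_tray: Fixed to the table, one of four orange plastic kitting trays. Origin on the table under its centre, z up. Floor 3 mm thick (inside floor at z = 3 mm), rim 9 mm above the table, walls 4 mm thick. The biggest, rectangular: inside 130 (x) x 80 (y) mm. For the housing, lying lengthwise.
- square_tray: Fixed to the table, one of four orange plastic kitting trays. Origin on the table under its centre, z up. Floor 3 mm thick (inside floor at z = 3 mm), rim 9 mm above the table, walls 4 mm thick. The square one: inside 72 x 72 mm. For the heat sink, sides parallel to the tray's.
- round_tray: Fixed to the table, one of four orange plastic kitting trays. Origin on the table under its centre, z up. Floor 3 mm thick (inside floor at z = 3 mm), rim 9 mm above the table, walls 4 mm thick. The round one: inside diameter 64 mm. For the flange.
- narrow_tray: Fixed to the table, one of four orange plastic kitting trays. Origin on the table under its centre, z up. Floor 3 mm thick (inside floor at z = 3 mm), rim 9 mm above the table, walls 4 mm thick. The small narrow one: inside 58 (x) x 36 (y) mm. For the terminal block, lying lengthwise.
- bottle: Loose little bottle with a black cap and a paper label, 26 mm in diameter, 55 mm high, standing between the trays; to be left standing there. Origin at the centre of its underside, z up.
- tape: Loose roll of paper tape lying flat, 60 mm outside diameter, 40 mm hole, 18 mm high, on the robot's side of the trays; to be left there. Origin at the centre of its underside, z up.
There are look-alikes about, which are no part of the job. What is shaped like the housing but turquoise is not meant.

How it is judged (in metres and radians):
At the end, for the whole second after the job is handed in: Each part lies in its own tray, the right way up and flat on its floor (within 15 mm of the tray's centre, underside less than 6.5 mm above the table, tilted less than 0.08 rad), released and at rest (horizontal distance between terminal and narrow_tray below 0.015 m and z of terminal in the frame of narrow_tray between 0 and 0.0065 m and angle between each of terminal, flange, heatsink, housing's own z axis and vertical below 0.08 rad and linear speed of each of terminal, flange, heatsink, housing below 0.02 m/s and contact force between the fingers and terminal below 0.1 N and horizontal distance between flange and round_tray below 0.015 m and z of flange in the frame of round_tray between 0 and 0.0065 m and contact force between the fingers and flange below 0.1 N and horizontal distance between heatsink and square_tray below 0.015 m and z of heatsink in the frame of square_tray between 0 and 0.0065 m and contact force between the fingers and heatsink below 0.1 N and horizontal distance between housing and long_tray below 0.015 m and z of housing in the frame of long_tray between 0 and 0.0065 m and contact force between the fingers and housing below 0.1 N); the robot touches nothing.
It fails at once if a part is dropped or flung (faster than 0.6 m/s with its underside less than 30 mm above the table) ((height (world z) of terminal below 0.03 m and linear speed of terminal above 0.6 m/s) or (height (world z) of flange below 0.03 m and linear speed of flange above 0.6 m/s) or (height (world z) of heatsink below 0.03 m and linear speed of heatsink above 0.6 m/s) or (height (world z) of housing below 0.03 m and linear speed of housing above 0.6 m/s)).
It fails at once if the bottle is moved more than 30 mm or tipped over (distance of bottle from where it was at the start of the episode above 0.03 m or angle between bottle's own z axis and vertical above 0.6 rad).
It fails at once if the tape roll is moved more than 30 mm (distance of tape from where it was at the start of the episode above 0.03 m).
It also fails if it takes over 112 s, if anything falls off the work surface, if the arm or the gripper's body presses on something with over 40 N, if the wrist force passes 120 N, or if a joint passes its speed limit or range.

## Working session

There is one attempt and no reset: what is moved stays moved. The work goes in short steps, Python scripts to look and compute and a tool call to move; the robot and the scene stay as the last step left them, time stands still between calls to the robot, and variables do not carry over. Pictures are saved under pics/ and viewed, at most 14 in all, crops included, and the job is handed in when it is done.

Besides the shell and the picture viewer there is one more tool, called after "Request:" as name(argument=value, ...) on one line, values as JSON. servo_tool: Moves the arm, as the interface text tells. Its arguments: {"type":"object","properties":{"plan":{"type":"array"}},"required":["plan"]}

```bash
mkdir -p pics; python3 - <<'E'
from bench import arm, vision
import cv2, numpy as np
s=arm.read_state()
for k in s: print(k,np.round(s[k],3))
print(arm.hold_point_z)
for n in ("scene","top"):
    d=vision.get_image(n); np.savez(f"{n}0.npz",**d)
    cv2.imwrite(f"pics/{n}0.png",cv2.resize(d["image"][:,:,::-1],(800,600),interpolation=cv2.INTER_CUBIC))
    print(n,np.round(d["K"],1).tolist(),np.round(d["world_to_cam"],3).tolist())
E
```

```text
clock 0.0
joints [-1.059e+00  3.860e-01  7.000e-03 -1.000e-03 -1.194e+00 -2.590e-01]
joint_vel [ 0.001 -0.001 -0.    -0.001 -0.002  0.   ]
joint_efforts [ 1.0000e-03 -3.9229e+01  1.8840e+01  4.1860e+00 -5.0000e-03  0.0000e+00]
position [ 156.192 -604.508  202.116]
ee_rot [-0.126  0.992  0.001 -0.   ]
contact_force [-0.196  0.305 -0.318]
wrist_torque [0.063 0.034 0.016]
grasp_force 0.0
gripper_width 85.602
18.700000000000003
scene [[467.3, 0.0, 251.3], [0.0, 467.3, 190.5], [0.0, 0.0, 1.0]] [[-0.29, 0.957, -0.009, 124.936], [0.496, 0.142, -0.856, -118.751], [-0.818, -0.253, -0.516, 1464.054], [0.0, 0.0, 0.0, 1.0]]
top [[351.6, 0.0, 248.8], [0.0, 351.6, 186.3], [0.0, 0.0, 1.0]] [[0.016, -1.0, 0.007, -44.248], [-0.992, -0.017, -0.125, 426.606], [0.125, -0.005, -0.992, 918.3], [0.0, 0.0, 0.0, 1.0]]
```

View pics/scene0.png

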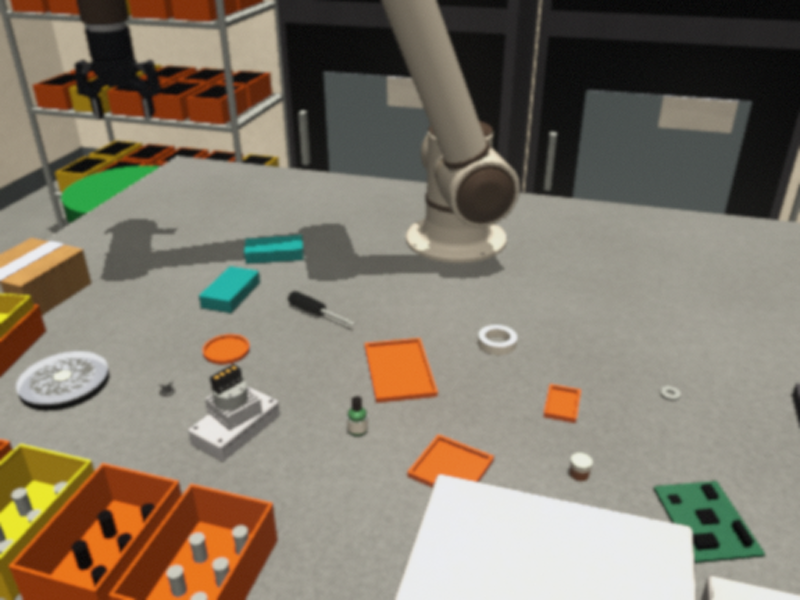

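View pics/top0.png

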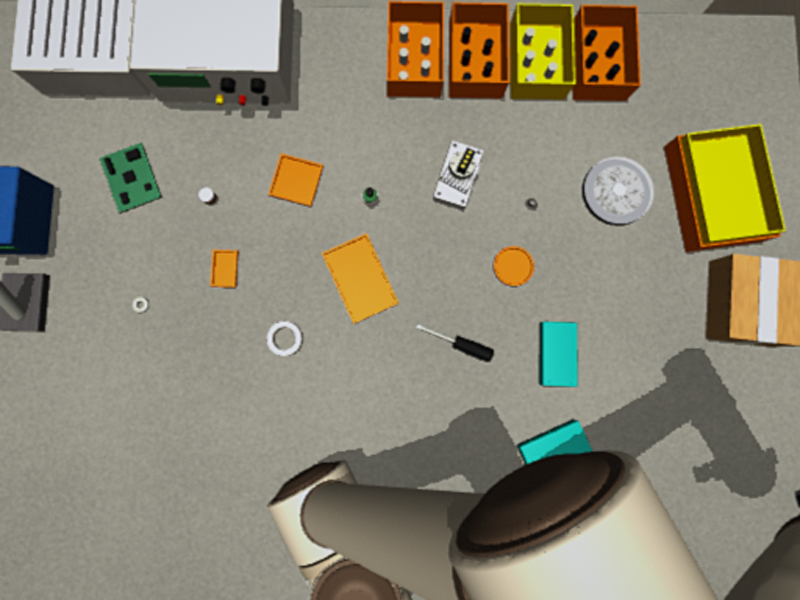

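The scene picture (800x600) shows the silver stack at (233,410). The round tray is at (226,348), the long one at (400,370), the narrow one at (562,402) and the square one at (452,463). In the top picture the stack is at (459,172) and the trays are at: round (513,266), long (360,278), square (297,180), narrow (225,269). The bottle is at (370,196) and the tape at (285,338).

Housing candidates in the top picture are the silver box (459,172), turquoise (559,353) and turquoise (558,440). The silver one fits, because it is aluminium and carries the stack. I'll confirm it in a crop and measure.

```bash
cat > h.py <<'E'
import numpy as np, cv2
def cloud(d):
    K,T,z=d["K"],d["world_to_cam"],d["z_map"].astype(float)
    v,u=np.indices(z.shape)
    c=np.stack([(u-K[0,2])/K[0,0]*z,(v-K[1,2])/K[1,1]*z,z],-1)
    P=(c-T[:3,3])@T[:3,:3]          # R^T (c-t)
    P[z<=0]=np.nan
    return P
def ray(d,uv,h):
    K,T=d["K"],d["world_to_cam"]; uv=np.atleast_2d(uv).astype(float)
    r=np.c_[(uv-[K[0,2],K[1,2]])/[K[0,0],K[1,1]],np.ones(len(uv))]@T[:3,:3]
    o=-T[:3,:3].T@T[:3,3]
    return o+r*((h-o[2])/r[:,2])[:,None]
def proj(d,p):
    c=d["world_to_cam"][:3,:3]@p+d["world_to_cam"][:3,3]; return (d["K"]@c/c[2])[:2]
def rect(xy):  # centre, long side, short side, angle of long side
    b=cv2.boxPoints(cv2.minAreaRect(np.float32(xy)))
    e=[b[1]-b[0],b[2]-b[1]]; e.sort(key=lambda a:-np.hypot(*a))
    a=np.arctan2(e[0][1],e[0][0]); a=(a+np.pi/2)%np.pi-np.pi/2
    return np.round(b.mean(0),1),round(float(np.hypot(*e[0])),1),round(float(np.hypot(*e[1])),1),round(float(a),3)
E
python3 - <<'E'
from h import *
D={n:dict(np.load(n+"0.npz")) for n in("scene","top")}
for n,d in D.items():
    hsv=cv2.cvtColor(d["image"],cv2.COLOR_RGB2HSV); P=cloud(d)
    m=cv2.inRange(hsv,(5,180,120),(20,255,255))
    for c in cv2.findContours(m,0,2)[0]:
        if cv2.contourArea(c)<150: continue
        M=cv2.moments(c); uv=np.array([M['m10'],M['m01']])/M['m00']
        w=ray(d,c[:,0],9)
        if not(300<np.hypot(*w.mean(0)[:2])<900): continue
        k=np.zeros(m.shape,np.uint8);cv2.drawContours(k,[c],-1,1,-1);z=P[k>0][:,2]
        print(n,uv.round(1),rect(w[:,:2]),"zmed",np.nanmedian(z).round(1),"p95",np.nanpercentile(z,95).round(1))
    P=P.reshape(-1,3)
    near=np.hypot(*(P[:,:2]-ray(d,[459*.64,172*.64] if n=="top" else [233*.64,410*.64],40)[0,:2]).T)<90
    Q=P[near&(P[:,2]>12)]
    print(n,"hist",*zip(*[x.round().astype(int).tolist() for x in np.histogram(Q[:,2],bins=range(12,112,4))[::-1]]))
    for lo,hi,nm in((90,104,'term'),(68,80,'fl'),(46,58,'hs'),(22,34,'hou')):
        q=Q[(Q[:,2]>lo)&(Q[:,2]<hi)]
        if len(q)>5: print(n,nm,len(q),q[:,2].mean().round(1),rect(q[:,:2]))
def crop(n,x,y,r=45): return cv2.resize(D[n]["image"][y-r:y+r,x-r:x+r,::-1],(400,400),interpolation=cv2.INTER_CUBIC)
cv2.imwrite("pics/crop0.png",np.hstack([crop("top",294,110,30),crop("scene",149,262)]))
E
```

```text
scene [130.6 349.3] (array([ 836.4, -104.7], dtype=float32), 164.7, 114.6, 0.002) zmed 22.6 p95 60.6
scene [ 56.2 342. ] (array([ 848.6, -228.2], dtype=float32), 190.2, 119.9, 0.016) zmed 33.1 p95 60.4
scene [287.5 295. ] (array([634.5, 136.3], dtype=float32), 80.6, 78.2, -0.251) zmed 3.7 p95 9.6
scene [359.5 257.7] (array([472.1, 256.5], dtype=float32), 68.1, 40.0, -0.018) zmed 3.8 p95 10.0
scene [255.4 236.7] (array([458.5,  17.9], dtype=float32), 139.6, 84.7, 0.44) zmed 3.6 p95 9.4
scene [144.4 223.1] (array([ 484.3, -253.3], dtype=float32), 67.0, 66.3, 0.282) zmed 4.1 p95 9.8
scene hist (12, 90) (16, 92) (20, 98) (24, 236) (28, 353) (32, 57) (36, 54) (40, 50) (44, 64) (48, 105) (52, 81) (56, 33) (60, 33) (64, 35) (68, 34) (72, 111) (76, 39) (80, 35) (84, 33) (88, 32) (92, 57) (96, 70) (100, 0) (104, 0)
scene term 143 95.4 (array([ 642.5, -157.7], dtype=float32), 38.5, 18.2, -0.442)
scene fl 184 74.1 (array([ 649.3, -148.9], dtype=float32), 42.8, 25.7, -0.768)
scene hs 235 51.2 (array([ 638.5, -155.3], dtype=float32), 55.9, 53.8, 1.052)
scene hou 669 28.1 (array([ 643.1, -155.2], 
[... 242 characters left out ...]
] (array([453. ,  14.6], dtype=float32), 136.2, 84.8, 0.445) zmed 2.3 p95 7.9
top [189.1 114.7] (array([629.4, 133.6], dtype=float32), 79.6, 79.6, 1.32) zmed 2.5 p95 8.8
top hist (12, 10) (16, 13) (20, 38) (24, 241) (28, 122) (32, 67) (36, 18) (40, 11) (44, 7) (48, 52) (52, 27) (56, 10) (60, 5) (64, 13) (68, 27) (72, 85) (76, 14) (80, 4) (84, 5) (88, 6) (92, 49) (96, 39) (100, 0) (104, 0)
top term 92 95.4 (array([ 640.3, -159.5], dtype=float32), 38.7, 15.6, -0.479)
top fl 126 73.3 (array([ 639.2, -155.5], dtype=float32), 41.7, 38.5, 1.005)
top hs 86 51.4 (array([ 637. , -156.2], dtype=float32), 52.9, 52.1, -0.488)
top hou 422 27.5 (array([ 640.1, -155.7], dtype=float32), 110.7, 60.1, -0.303)
```

View pics/crop0.png

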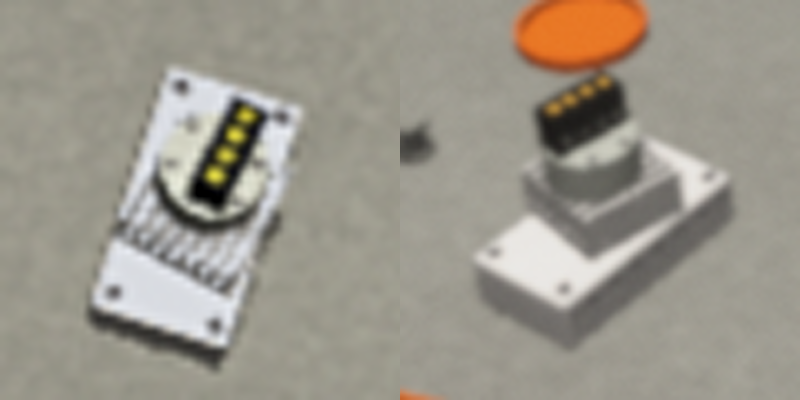

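The crop confirms it: the silver housing with four corner screws is at the bottom, with the fins, the flange and the black terminal with brass screws on top. The measured heights of 28, 51, 74 and 95.4 mm match the text. The two views agree to about 5 mm.

Next, move above the terminal at (641,-158.6), with its long axis at -0.47.

Request:
servo_tool(plan=[[0.115, 0.106, -0.015, 0, 0, -0.0257, 1], [0.115, 0.106, -0.015, 0, 0, -0.0257, 1], [0.115, 0.106, -0.015, 0, 0, -0.0257, 1], [0.115, 0.106, -0.015, 0, 0, -0.0257, 1], [0.115, 0.106, -0.015, 0, 0, -0.0257, 1], [0.115, 0.106, -0.015, 0, 0, -0.0257, 1], [0.115, 0.106, -0.015, 0, 0, -0.0257, 1], [0.115, 0.106, -0.015, 0, 0, -0.0257, 1], [0.115, 0.106, -0.015, 0, 0, -0.0257, 1], [0.115, 0.106, -0.015, 0, 0, -0.0257, 1], [0.115, 0.106, -0.015, 0, 0, -0.0257, 1], [0.115, 0.106, -0.015, 0, 0, -0.0257, 1], [0.115, 0.106, -0.015, 0, 0, -0.0257, 1], [0.115, 0.106, -0.015, 0, 0, -0.0257, 1], [0, 0, 0, 0, 0, 0, 0.6], [0, 0, 0, 0, 0, 0, 0.6], [0, 0, 0, 0, 0, 0, 0.6]])

```text
clock: 2.22
position: [638.5, -160.8, 140.4]
ee_rot: [0.232, 0.973, -0.0, -0.0]
contact_force: [0.6, 0.2, 0.2]
gripper_width: 51.4
grasp_force: 0.0
```

Request:
servo_tool(plan=[[0.01, 0.007, -0.04, 0, 0, 0, 0.5], [0, 0, -0.04, 0, 0, 0, 0.5], [0, 0, -0.04, 0, 0, 0, 0.5], [0, 0, -0.04, 0, 0, 0, 0.5], [0, 0, -0.03, 0, 0, 0, 0.5], [0, 0, 0, 0, 0, 0, 0.5], [0, 0, 0, 0, 0, 0, 0.3], [0, 0, 0, 0, 0, 0, 0.2], [0, 0, 0, 0, 0, 0, 0.1], [0, 0, 0, 0, 0, 0, 0], [0, 0, 0, 0, 0, 0, 0], [0, 0, 0, 0, 0, 0, 0]])

```text
clock: 3.72
position: [642.3, -157.8, 83.2]
ee_rot: [0.231, 0.973, -0.0, -0.0]
contact_force: [0.2, -0.2, 0.3]
gripper_width: -0.0
grasp_force: 0.0
```

```bash
cat > look.py <<'E'
import sys; from bench import vision; from h import *
# usage: look.py tag x y z r -> crops of both views round a world point
tag=sys.argv[1]; p=np.array(list(map(float,sys.argv[2:5]))); r=int(sys.argv[5]); o=[]
for n in("top","scene"):
    d=vision.get_image(n); np.savez(f"{n}_{tag}.npz",**d)
    u,v=np.clip(proj(d,p).astype(int),r,[511-r,383-r])
    o.append(cv2.resize(d["image"][v-r:v+r,u-r:u+r,::-1],(400,400),interpolation=cv2.INTER_CUBIC))
cv2.imwrite(f"pics/{tag}.png",np.hstack(o))
E
python3 look.py g1 642 -158 80 40
```

```text
(no output)
```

View pics/g1.png

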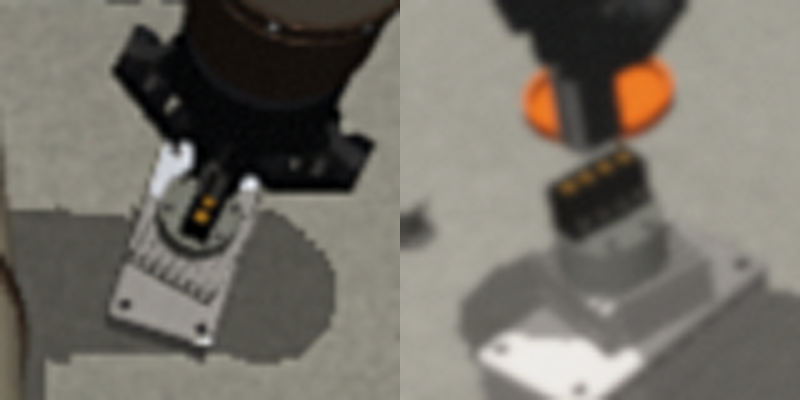

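The fingers have shut above the terminal. The tips in the scene crop are at (590,148), about 20 mm higher than the TCP reading. I'll measure the tips.

```bash
python3 - <<'E'
from h import *
from bench import arm
s=arm.read_state(); print(s["position"],s["gripper_width"])
for n in("scene","top"):
    d=dict(np.load(n+"_g1.npz"));P=cloud(d)
    u0,v0=proj(d,np.array([642,-158,80.])).astype(int)
    if n=="scene":
        for v in range(v0-24,v0+6,2): 
            print(v,[ (P[v,u].round().astype(int).tolist()) if P[v,u,0]==P[v,u,0] else None for u in (u0-4,u0-2,u0)])
    Q=P.reshape(-1,3)
    m=np.hypot(Q[:,0]-642,Q[:,1]+158)<60; print(n,np.histogram(Q[m,2],bins=range(60,160,6)))
E
```

```text
[ 642.33770502 -157.81802466   83.21000854] 0.10293787457879248
220 [[653, -151, 149], [664, -139, 159], [669, -132, 163]]
222 [[654, -151, 145], [652, -148, 144], [648, -146, 142]]
224 [[654, -152, 140], [652, -149, 140], [649, -146, 138]]
226 [[651, -155, 133], [654, -148, 136], [651, -146, 135]]
228 [[650, -156, 127], [654, -149, 131], [649, -147, 128]]
230 [[651, -156, 123], [655, -149, 127], [652, -147, 126]]
232 [[655, -154, 121], [654, -150, 122], [651, -148, 120]]
234 [[653, -156, 115], [650, -154, 113], [514, -237, 0]]
236 [[525, -241, 1], [636, -163, 97], [635, -160, 96]]
238 [[643, -164, 96], [641, -161, 96], [642, -156, 97]]
240 [[650, -160, 98], [650, -156, 98], [645, -154, 95]]
242 [[655, -158, 96], [651, -156, 94], [648, -153, 93]]
244 [[656, -158, 93], [652, -156, 90], [645, -156, 85]]
246 [[659, -157, 90], [653, -156, 85], [650, -153, 84]]
248 [[660, -157, 86], [654, -156, 82], [651, -153, 80]]
scene (array([ 56,  61, 130,  42,  52,  71,  73,   0,   9,  15,  37,  31,  33,
        40,  19,  17]), array([ 60,  66,  72,  78,  84,  90,  96, 102, 108, 114, 120, 126, 132,
       138, 144, 150, 156]))
top (array([17, 31, 86,  4,  7, 37,  8,  0,  1,  7,  8,  9, 13,  5, 11, 13]), array([ 60,  66,  72,  78,  84,  90,  96, 102, 108, 114, 120, 126, 132,
       138, 144, 150, 156]))
```

```bash
python3 - <<'E'
from h import *
d=dict(np.load("scene0.npz"));P=cloud(d).reshape(-1,3)
m=(np.hypot(P[:,0]-156,P[:,1]+605)<75)&(P[:,2]>100)
print(np.histogram(P[m,2],bins=range(180,300,6)))
q=P[m&(P[:,2]<250)];print(q.min(0),q.max(0),q.mean(0)); print(q[np.argsort(q[:,2])[:8]].round())
E
```

```text
(array([ 0,  0,  0,  0,  0,  0,  0,  0,  0,  0,  4, 20, 25, 30, 31, 28, 36,
       20, 52]), array([180, 186, 192, 198, 204, 210, 216, 222, 228, 234, 240, 246, 252,
       258, 264, 270, 276, 282, 288, 294]))
[ 135.73733243 -648.20954667  243.63126197] [ 179.37521549 -550.43403967  249.67018176] [ 161.43399984 -610.09535347  247.41062845]
[[ 164. -648.  244.]
 [ 143. -558.  245.]
 [ 136. -559.  245.]
 [ 162. -646.  246.]
 [ 174. -644.  247.]
 [ 153. -561.  247.]
 [ 143. -557.  248.]
 [ 178. -644.  248.]]
```

The offset is consistent. The real tips stand about 29 mm above the reported TCP: 112 against 83 shut, and 244 against 202 open, which includes the 13 mm swing. I'll command tip z − 29 from here on.

Request:
servo_tool(plan=[[0, 0, 0, 0, 0, 0, 0.5], [0, 0, 0, 0, 0, 0, 0.5], [0, 0, 0, 0, 0, 0, 0.5], [0, 0, 0, 0, 0, 0, 0.5], [0, 0, -0.03, 0, 0, 0, 0.5], [0, 0, -0.03, 0, 0, 0, 0.5], [0, 0, -0.02, 0, 0, 0, 0.5], [0, 0, -0.015, 0, 0, 0, 0.5], [0, 0, 0, 0, 0, 0, 0.5], [0, 0, 0, 0, 0, 0, 0.3], [0, 0, 0, 0, 0, 0, 0.2], [0, 0, 0, 0, 0, 0, 0.1], [0, 0, 0, 0, 0, 0, 0], [0, 0, 0, 0, 0, 0, 0], [0, 0, 0, 0, 0, 0, 0]])

```text
clock: 5.7
position: [642.7, -157.9, 55.3]
ee_rot: [0.231, 0.973, -0.0, 0.001]
contact_force: [0.8, 0.1, 3.5]
gripper_width: 14.1
grasp_force: 60.3
```

Request:
servo_tool(plan=[[0, 0, 0.02, 0, 0, 0, 0], [0, 0, 0.05, 0, 0, 0, 0], [0, 0, 0.08, 0, 0, 0, 0], [0, 0, 0.08, 0, 0, 0, 0], [-0.053, 0.125, 0, 0, 0, 0.0217, 0], [-0.053, 0.125, 0, 0, 0, 0.0217, 0], [-0.053, 0.125, 0, 0, 0, 0.0217, 0], [-0.053, 0.125, 0, 0, 0, 0.0217, 0], [-0.053, 0.125, 0, 0, 0, 0.0217, 0], [-0.053, 0.125, 0, 0, 0, 0.0217, 0], [-0.053, 0.125, 0, 0, 0, 0.0217, 0], [-0.053, 0.125, 0, 0, 0, 0.0217, 0], [-0.053, 0.125, 0, 0, 0, 0.0217, 0], [-0.053, 0.125, 0, 0, 0, 0.0217, 0], [-0.053, 0.125, 0, 0, 0, 0.0217, 0], [0, 0, 0, 0, 0, 0, 0], [0, 0, 0, 0, 0, 0, 0], [0, 0, 0, 0, 0, 0, 0]])

```text
clock: 7.95
position: [467.7, 253.8, 123.9]
ee_rot: [-0.005, 1.0, -0.0, -0.0]
contact_force: [-0.7, -0.2, -1.6]
gripper_width: 14.5
grasp_force: 59.8
```

```bash
python3 look.py c1 468 255 120 55; python3 - <<'E'
from h import *
d=dict(np.load("scene_c1.npz"));P=cloud(d).reshape(-1,3)
m=(np.hypot(P[:,0]-468,P[:,1]-255)<60)&(P[:,2]>40)&(P[:,2]<230)
print(np.histogram(P[m,2],bins=range(100,200,5)))
# remaining stack, both views
for n,t in(("scene","c1"),("top","c1")):
    P=cloud(dict(np.load(f"{n}_{t}.npz"))).reshape(-1,3)
    Q=P[np.hypot(P[:,0]-641,P[:,1]+156)<90]
    for lo,hi,nm in((69,80,'fl'),(46,56,'hs'),(22,34,'hou')):
        q=Q[(Q[:,2]>lo)&(Q[:,2]<hi)]; print(n,nm,len(q),q[:,2].mean().round(1),rect(q[:,:2]),cv2.minEnclosingCircle(np.float32(q[:,:2])))
E
```

```text
(array([ 0,  0,  0,  0,  0,  0,  0,  0,  6, 20, 24, 35, 75, 66, 34, 32, 31,
       38, 28]), array([100, 105, 110, 115, 120, 125, 130, 135, 140, 145, 150, 155, 160,
       165, 170, 175, 180, 185, 190, 195]))
scene fl 270 74.1 (array([ 642.9, -154.9], dtype=float32), 43.2, 42.6, -0.325) ((642.2791748046875, -155.12347412109375), 23.10633659362793)
scene hs 216 50.7 (array([ 638.3, -155.8], dtype=float32), 55.7, 53.2, 1.091) ((638.374267578125, -155.37338256835938), 36.999725341796875)
scene hou 672 28.0 (array([ 642.9, -153.6], dtype=float32), 111.4, 63.2, -0.307) ((641.1768798828125, -154.84490966796875), 62.06949234008789)
top fl 206 73.0 (array([ 641.1, -156.5], dtype=float32), 42.5, 40.0, -0.001) ((640.9100952148438, -156.650390625), 22.03789710998535)
top hs 84 51.1 (array([ 636.8, -156.2], dtype=float32), 52.5, 51.8, -0.485) ((636.7903442382812, -157.1142578125), 35.55747604370117)
top hou 439 27.4 (array([ 640. , -155.6], dtype=float32), 110.0, 60.1, -0.301) ((640.0719604492188, -156.1374969482422), 60.494163513183594)
```

View pics/c1.png

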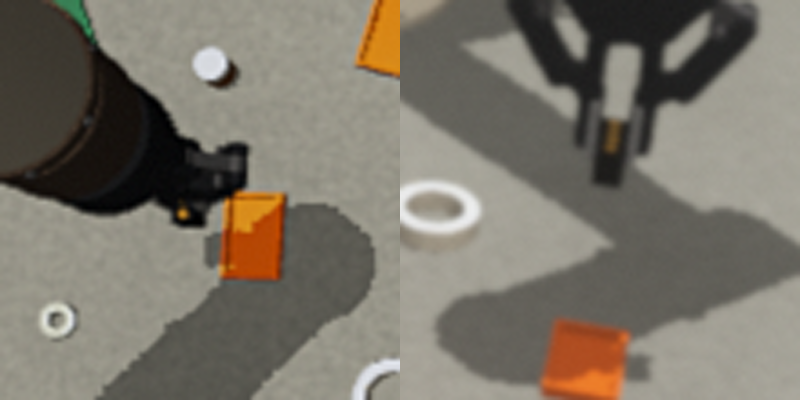

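The terminal is held upright (scene crop about (610,150)) over the narrow tray, with its underside at about 143 mm. Lowering it.

Request:
servo_tool(plan=[[0, 0.004, -0.08, 0, 0, 0, 0], [0, 0, -0.08, 0, 0, 0, 0], [0, 0, -0.08, 0, 0, 0, 0], [0, 0, -0.08, 0, 0, 0, 0], [0, 0, -0.05, 0, 0, 0, 0], [0, 0, -0.04, 0, 0, 0, 0], [0, 0, -0.02, 0, 0, 0, 0], [0, 0, -0.015, 0, 0, 0, 0], [0, 0, -0.008, 0, 0, 0, 0], [0, 0, 0, 0, 0, 0, 0], [0, 0, 0, 0, 0, 0, 0]])

```text
clock: 9.43
position: [467.6, 256.1, -11.9]
ee_rot: [-0.005, 1.0, 0.0, 0.0]
contact_force: [0.2, 0.2, -0.5]
gripper_width: 14.2
grasp_force: 59.8
```

Request:
servo_tool(plan=[[0, 0, -0.005, 0, 0, 0, 0], [0, 0, -0.004, 0, 0, 0, 0], [0, 0, -0.003, 0, 0, 0, 0], [0, 0, 0, 0, 0, 0, 0], [0, 0, 0, 0, 0, 0, 0]])

```text
clock: 10.05
position: [467.4, 255.9, -15.7]
ee_rot: [-0.005, 1.0, -0.0, -0.0]
contact_force: [-1.0, 0.6, 1.4]
gripper_width: 14.6
grasp_force: 60.1
```

Request:
servo_tool(plan=[[0, 0, -0.003, 0, 0, 0, 0], [0, 0, 0, 0, 0, 0, 0], [0, 0, 0, 0, 0, 0, 0]])

```text
clock: 10.42
position: [467.4, 255.9, -15.7]
ee_rot: [-0.005, 1.0, -0.0, 0.0]
contact_force: [-2.9, -0.1, 8.2]
gripper_width: 14.6
grasp_force: 61.0
```

Request:
servo_tool(plan=[[0, 0, 0, 0, 0, 0, 0.25], [0, 0, 0, 0, 0, 0, 0.35], [0, 0, 0, 0, 0, 0, 0.45], [0, 0, 0.02, 0, 0, 0, 0.5], [0, 0, 0.05, 0, 0, 0, 0.5], [0, 0, 0.1, 0, 0, 0, 0.5], [0, 0, 0.15, 0, 0, 0, 0.8], [0, 0, 0.15, 0, 0, 0, 0.8], [0.053, -0.125, 0, 0, 0, -0.0217, 0.8], [0.053, -0.125, 0, 0, 0, -0.0217, 0.8], [0.053, -0.125, 0, 0, 0, -0.0217, 0.8], [0.053, -0.125, 0, 0, 0, -0.0217, 0.8], [0.053, -0.125, 0, 0, 0, -0.0217, 0.8], [0.053, -0.125, 0, 0, 0, -0.0217, 0.8], [0.053, -0.125, 0, 0, 0, -0.0217, 0.8], [0.053, -0.125, 0, 0, 0, -0.0217, 0.8], [0.053, -0.125, 0, 0, 0, -0.0217, 0.8], [0.053, -0.125, 0, 0, 0, -0.0217, 0.8], [0.053, -0.125, 0, 0, 0, -0.0217, 0.8], [0, 0, 0, 0, 0, 0, 0.8]])

```text
clock: 12.92
position: [642.8, -159.1, 124.9]
ee_rot: [0.233, 0.972, -0.0, 0.001]
contact_force: [1.0, -0.4, -0.5]
gripper_width: 68.3
grasp_force: 0.0
```

```bash
python3 look.py p1 468 255 10 35
```

```text
(no output)
```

View pics/p1.png

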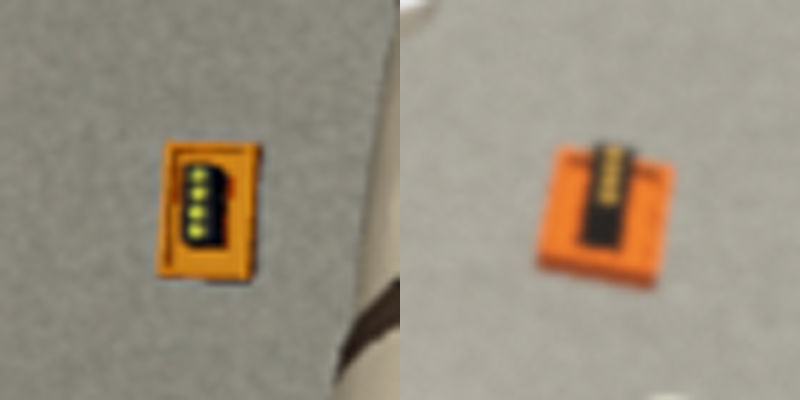

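The terminal lies flat and central in its tray (top crop about (205,205)). Next, the flange at (641.6,-155.8), top at 74.

Request:
servo_tool(plan=[[-0.003, 0.003, -0.08, 0, 0, 0, 0.8], [0, 0, -0.08, 0, 0, 0, 0.8], [0, 0, -0.08, 0, 0, 0, 0.8], [0, 0, -0.05, 0, 0, 0, 0.8], [0, 0, -0.03, 0, 0, 0, 0.8], [0, 0, 0, 0, 0, 0, 0.7], [0, 0, 0, 0, 0, 0, 0.6], [0, 0, 0, 0, 0, 0, 0.5], [0, 0, 0, 0, 0, 0, 0.3], [0, 0, 0, 0, 0, 0, 0], [0, 0, 0, 0, 0, 0, 0], [0, 0, 0, 0, 0, 0, 0]])

```text
clock: 14.52
position: [642.3, -155.8, 29.8]
ee_rot: [0.231, 0.973, 0.0, 0.001]
contact_force: [-1.0, 0.4, 5.1]
gripper_width: 41.7
grasp_force: 60.7
```

Request:
servo_tool(plan=[[0, 0, 0.02, 0, 0, 0, 0], [0, 0, 0.05, 0, 0, 0, 0], [0, 0, 0.08, 0, 0, 0, 0], [-0.0768, -0.047, 0.03, 0, 0, 0, 0], [-0.0768, -0.047, 0, 0, 0, 0, 0], [-0.0768, -0.047, 0, 0, 0, 0, 0], [-0.0768, -0.047, 0, 0, 0, 0, 0], [-0.0768, -0.047, 0, 0, 0, 0, 0], [-0.0768, -0.047, 0, 0, 0, 0, 0], [-0.0768, -0.047, 0, 0, 0, 0, 0], [0, 0, 0, 0, 0, 0, 0], [0, 0, 0, 0, 0, 0, 0]])

```text
clock: 16.02
position: [480.7, -254.7, 82.7]
ee_rot: [0.231, 0.973, -0.0, 0.001]
contact_force: [-0.1, 0.0, -1.2]
gripper_width: 41.7
grasp_force: 60.9
```

```bash
python3 look.py c2 481 -255 60 50; python3 - <<'E'
from h import *
for n in("scene","top"):
    P=cloud(dict(np.load(f"{n}_c2.npz"))).reshape(-1,3)
    m=(np.hypot(P[:,0]-481,P[:,1]+255)<40)&(P[:,2]>40)&(P[:,2]<160)
    print(n,*zip(*[x.tolist() for x in np.histogram(P[m,2],bins=range(80,160,5))[::-1]]))
    Q=P[np.hypot(P[:,0]-641,P[:,1]+156)<90]
    for lo,hi,nm in((46,56,'hs'),(22,34,'hou')):
        q=Q[(Q[:,2]>lo)&(Q[:,2]<hi)]; print(n,nm,len(q),q[:,2].mean().round(1),rect(q[:,:2]))
E
```

```text
scene (80, 0) (85, 0) (90, 0) (95, 0) (100, 1) (105, 22) (110, 32) (115, 33) (120, 32) (125, 115) (130, 36) (135, 42) (140, 43) (145, 37) (150, 25)
scene hs 488 51.1 (array([ 638.9, -155. ], dtype=float32), 55.9, 53.2, 1.05)
scene hou 672 28.0 (array([ 642.5, -154.8], dtype=float32), 110.6, 61.6, -0.29)
top (80, 0) (85, 0) (90, 0) (95, 0) (100, 1) (105, 7) (110, 10) (115, 12) (120, 48) (125, 91) (130, 8) (135, 4) (140, 4) (145, 3) (150, 3)
top hs 0 nan (array([0., 0.], dtype=float32), 0.0, 0.0, 0.0)
top hou 0 nan (array([0., 0.], dtype=float32), 0.0, 0.0, 0.0)<stdin>:8: RuntimeWarning: Mean of empty slice.
  ret = ret.dtype.type(ret / rcount)
```

View pics/c2.png

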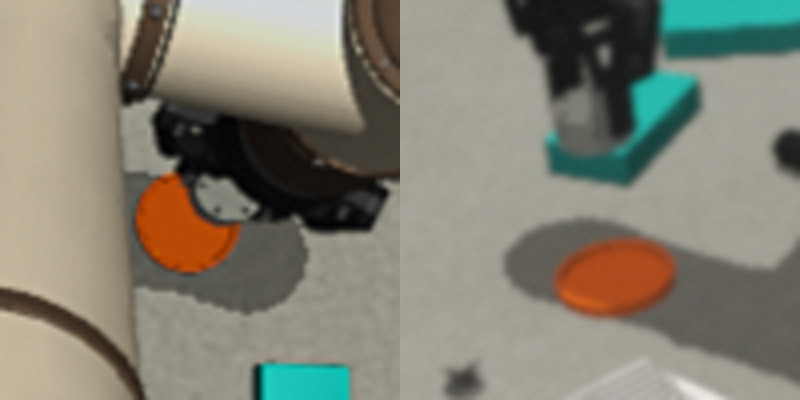

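The flange is held level (scene crop (590,130)) over the round tray, with its underside at about 105. Lowering it.

Request:
servo_tool(plan=[[0, 0, -0.08, 0, 0, 0, 0], [0, 0, -0.08, 0, 0, 0, 0], [0, 0, -0.08, 0, 0, 0, 0], [0, 0, -0.05, 0, 0, 0, 0], [0, 0, -0.025, 0, 0, 0, 0], [0, 0, -0.01, 0, 0, 0, 0], [0, 0, -0.006, 0, 0, 0, 0], [0, 0, -0.003, 0, 0, 0, 0], [0, 0, -0.003, 0, 0, 0, 0], [0, 0, 0, 0, 0, 0, 0], [0, 0, 0, 0, 0, 0, 0]])

```text
clock: 17.5
position: [480.2, -254.4, -18.7]
ee_rot: [0.231, 0.973, -0.0, 0.0]
contact_force: [0.4, 0.0, -0.5]
gripper_width: 42.3
grasp_force: 60.9
```

Request:
servo_tool(plan=[[0, 0, -0.003, 0, 0, 0, 0], [0, 0, -0.003, 0, 0, 0, 0], [0, 0, 0, 0, 0, 0, 0], [0, 0, 0, 0, 0, 0, 0]])

```text
clock: 18.0
position: [480.3, -254.5, -19.2]
ee_rot: [0.231, 0.973, -0.0, 0.0]
contact_force: [-2.8, 1.8, 8.4]
gripper_width: 41.6
grasp_force: 61.8
```

Request:
servo_tool(plan=[[0, 0, 0, 0, 0, 0, 0.55], [0, 0, 0, 0, 0, 0, 0.6], [0, 0, 0, 0, 0, 0, 0.65], [0, 0, 0.02, 0, 0, 0, 0.7], [0, 0, 0.05, 0, 0, 0, 0.7], [0, 0, 0.1, 0, 0, 0, 0.8], [0, 0, 0.15, 0, 0, 0, 1], [0, 0, 0.1, 0, 0, 0, 1], [0.0876, 0.055, 0, 0, 0, 0, 1], [0.0876, 0.055, 0, 0, 0, 0, 1], [0.0876, 0.055, 0, 0, 0, 0, 1], [0.0876, 0.055, 0, 0, 0, 0, 1], [0.0876, 0.055, 0, 0, 0, 0, 1], [0.0876, 0.055, 0, 0, 0, -0.01, 1], [0, 0, 0, 0, 0, 0, 1], [0, 0, 0, 0, 0, 0, 1]])

```text
clock: 20.0
position: [637.3, -155.5, 105.9]
ee_rot: [0.241, 0.971, 0.0, -0.0]
contact_force: [-1.1, -0.5, -0.2]
gripper_width: 85.3
grasp_force: 0.0
```

```bash
python3 look.py p2 481 -255 10 35
```

```text
(no output)
```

View pics/p2.png

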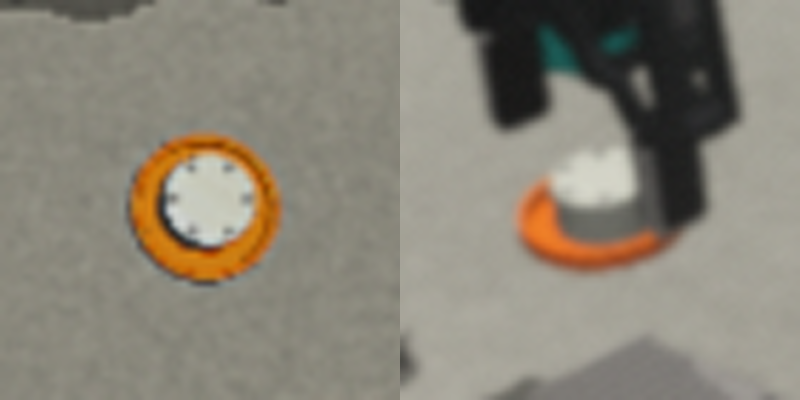

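The flange sits flat and central in the round tray (top crop (210,200)). Next, the heat sink.

Request:
servo_tool(plan=[[0, 0, -0.08, 0, 0, 0, 1], [0, 0, -0.08, 0, 0, 0, 1], [0, 0, -0.08, 0, 0, 0, 1], [0, 0, -0.06, 0, 0, 0, 1], [0, 0, -0.036, 0, 0, 0, 1], [0, 0, 0, 0, 0, 0, 0.85], [0, 0, 0, 0, 0, 0, 0.75], [0, 0, 0, 0, 0, 0, 0.65], [0, 0, 0, 0, 0, 0, 0.5], [0, 0, 0, 0, 0, 0, 0], [0, 0, 0, 0, 0, 0, 0], [0, 0, 0, 0, 0, 0, 0]])

```text
clock: 21.6
position: [638.7, -155.4, 5.9]
ee_rot: [0.241, 0.971, 0.0, 0.001]
contact_force: [-0.6, -0.1, 6.3]
gripper_width: 50.7
grasp_force: 64.6
```

Request:
servo_tool(plan=[[0, 0, 0.02, 0, 0, 0, 0], [0, 0, 0.05, 0, 0, 0, 0], [0, 0, 0.1, 0, 0, 0, 0], [0, 0, 0.13, 0, 0, 0, 0], [0, 0, 0.07, 0, 0, 0, 0], [-0.0028, 0.121, 0, 0, 0, 0.0147, 0], [-0.0028, 0.121, 0, 0, 0, 0.0147, 0], [-0.0028, 0.121, 0, 0, 0, 0.0147, 0], [-0.0028, 0.121, 0, 0, 0, 0.0147, 0], [-0.0028, 0.121, 0, 0, 0, 0.0147, 0], [-0.0028, 0.121, 0, 0, 0, 0.0147, 0], [-0.0028, 0.121, 0, 0, 0, 0.0147, 0], [-0.0028, 0.121, 0, 0, 0, 0.0147, 0], [0, 0, 0, 0, 0, 0, 0], [0, 0, 0, 0, 0, 0, 0], [0, 0, 0, 0, 0, 0, 0]])

```text
clock: 23.6
position: [631.1, 134.0, 115.8]
ee_rot: [0.126, 0.992, -0.0, -0.0]
contact_force: [-1.0, -0.6, -1.6]
gripper_width: 50.6
grasp_force: 63.8
```

```bash
python3 look.py c3 632 135 70 55; python3 - <<'E'
from h import *
for n in("scene","top"):
    P=cloud(dict(np.load(f"{n}_c3.npz"))).reshape(-1,3)
    m=(np.hypot(P[:,0]-632,P[:,1]-135)<45)&(P[:,2]>30)&(P[:,2]<190)
    print(n,*zip(*[x.tolist() for x in np.histogram(P[m,2],bins=range(100,190,5))[::-1]]))
    Q=P[np.hypot(P[:,0]-641,P[:,1]+156)<90]
    q=Q[(Q[:,2]>22)&(Q[:,2]<34)]
    if len(q): print(n,len(q),q[:,2].mean().round(1),rect(q[:,:2]))
E
```

```text
scene (100, 0) (105, 0) (110, 0) (115, 0) (120, 0) (125, 0) (130, 0) (135, 27) (140, 91) (145, 80) (150, 93) (155, 232) (160, 322) (165, 49) (170, 53) (175, 53) (180, 53)
scene 1112 28.1 (array([ 642.6, -154. ], dtype=float32), 110.2, 62.7, -0.299)
top (100, 0) (105, 0) (110, 0) (115, 0) (120, 0) (125, 0) (130, 1) (135, 8) (140, 28) (145, 47) (150, 68) (155, 88) (160, 105) (165, 6) (170, 12) (175, 8) (180, 6)
top 822 27.1 (array([ 640.1, -155.5], dtype=float32), 110.0, 59.8, -0.308)
```

View pics/c3.png

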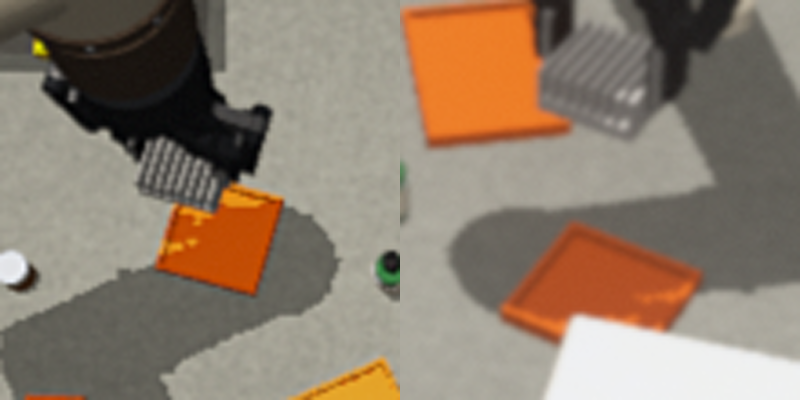

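The heat sink is held over the square tray (top crop (185,175)), parallel to its sides, and the bottle at (390,265) is clear. Lowering it.

Request:
servo_tool(plan=[[0.002, 0.003, -0.1, 0, 0, 0, 0], [0, 0, -0.1, 0, 0, 0, 0], [0, 0, -0.1, 0, 0, 0, 0], [0, 0, -0.08, 0, 0, 0, 0], [0, 0, -0.04, 0, 0, 0, 0], [0, 0, -0.015, 0, 0, 0, 0], [0, 0, -0.006, 0, 0, 0, 0], [0, 0, -0.003, 0, 0, 0, 0], [0, 0, 0, 0, 0, 0, 0], [0, 0, 0, 0, 0, 0, 0]])

```text
clock: 24.95
position: [631.9, 136.0, -17.1]
ee_rot: [0.125, 0.992, 0.0, 0.0]
contact_force: [0.3, 0.5, -0.9]
gripper_width: 50.8
grasp_force: 63.8
```

Request:
servo_tool(plan=[[0, 0, -0.003, 0, 0, 0, 0], [0, 0, -0.003, 0, 0, 0, 0], [0, 0, -0.002, 0, 0, 0, 0], [0, 0, 0, 0, 0, 0, 0], [0, 0, 0, 0, 0, 0, 0]])

```text
clock: 25.58
position: [631.7, 135.9, -19.1]
ee_rot: [0.125, 0.992, 0.0, 0.0]
contact_force: [-3.0, -0.2, 6.4]
gripper_width: 50.5
grasp_force: 64.5
```

Request:
servo_tool(plan=[[0, 0, 0, 0, 0, 0, 0.65], [0, 0, 0, 0, 0, 0, 0.7], [0, 0, 0, 0, 0, 0, 0.75], [0, 0, 0.02, 0, 0, 0, 0.8], [0, 0, 0.05, 0, 0, 0, 0.8], [0, 0, 0.1, 0, 0, 0, 1], [0, 0, 0.15, 0, 0, 0, 1], [0, 0, 0.1, 0, 0, 0, 1], [0.004, -0.1212, 0, 0, 0, -0.003, 1], [0.004, -0.1212, 0, 0, 0, -0.003, 1], [0.004, -0.1212, 0, 0, 0, -0.003, 1], [0.004, -0.1212, 0, 0, 0, -0.003, 1], [0.004, -0.1212, 0, 0, 0, -0.003, 1], [0.004, -0.1212, 0, 0, 0, -0.003, 1], [0.004, -0.1212, 0, 0, 0, -0.003, 1], [0.004, -0.1212, 0, 0, 0, -0.003, 1], [0, 0, 0, 0, 0, 0, 1], [0, 0, 0, 0, 0, 0, 1], [0, 0, 0, 0, 0, 0, 1]])

```text
clock: 27.95
position: [641.5, -154.0, 106.5]
ee_rot: [0.149, 0.989, 0.0, 0.0]
contact_force: [-0.4, 0.2, -0.6]
gripper_width: 84.8
grasp_force: 0.0
```

```bash
python3 look.py p3 632 135 10 40
```

```text
(no output)
```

View pics/p3.png

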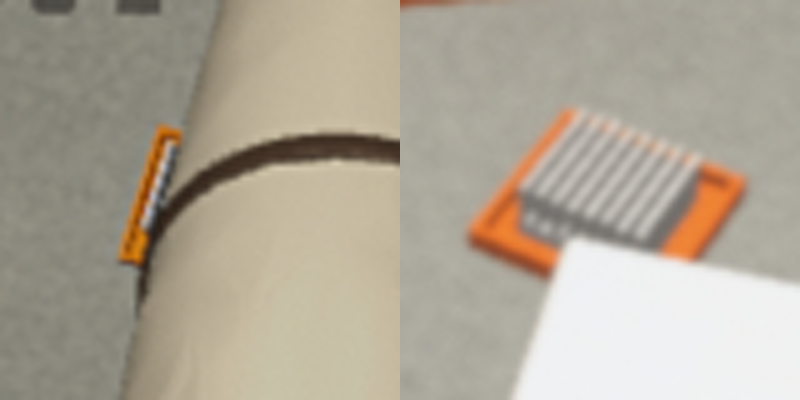

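The heat sink is in the square tray, parallel and flat (scene crop (610,175)). Next, the housing.

Request:
servo_tool(plan=[[0, -0.003, -0.1, 0, 0, 0, 1], [0, 0, -0.1, 0, 0, 0, 1], [0, 0, -0.1, 0, 0, 0, 1], [0, 0, -0.08, 0, 0, 0, 1], [0, 0, -0.035, 0, 0, 0, 1], [0, 0, -0.02, 0, 0, 0, 1], [0, 0, 0, 0, 0, 0, 0.9], [0, 0, 0, 0, 0, 0, 0.8], [0, 0, 0, 0, 0, 0, 0.7], [0, 0, 0, 0, 0, 0, 0.5], [0, 0, 0, 0, 0, 0, 0], [0, 0, 0, 0, 0, 0, 0], [0, 0, 0, 0, 0, 0, 0]])

```text
clock: 29.68
position: [642.0, -156.0, -23.1]
ee_rot: [0.149, 0.989, -0.0, 0.001]
contact_force: [-2.0, 1.3, 5.7]
gripper_width: 58.6
grasp_force: 65.9
```

Request:
servo_tool(plan=[[0, 0, 0.02, 0, 0, 0, 0], [0, 0, 0.05, 0, 0, 0, 0], [0, 0, 0.1, 0, 0, 0, 0], [0, 0, 0.13, 0, 0, 0, 0], [0, 0, 0.07, 0, 0, 0, 0], [-0.0689, 0.0638, 0, 0, 0, 0.0412, 0], [-0.0689, 0.0638, 0, 0, 0, 0.0412, 0], [-0.0689, 0.0638, 0, 0, 0, 0.0412, 0], [-0.0689, 0.0638, 0, 0, 0, 0.0412, 0], [-0.0689, 0.0638, 0, 0, 0, 0.0412, 0], [-0.0689, 0.0638, 0, 0, 0, 0.0412, 0], [-0.0689, 0.0638, 0, 0, 0, 0.0412, 0], [-0.0689, 0.0638, 0, 0, 0, 0.0412, 0], [-0.0689, 0.0638, 0, 0, 0, 0.0412, 0], [0, 0, 0, 0, 0, 0, 0], [0, 0, 0, 0, 0, 0, 0], [0, 0, 0, 0, 0, 0, 0]])

```text
clock: 31.8
position: [455.9, 16.1, 86.7]
ee_rot: [-0.219, 0.976, -0.0, 0.0]
contact_force: [-1.0, -0.7, -2.0]
gripper_width: 58.9
grasp_force: 65.2
```

```bash
python3 look.py c4 456 16 60 60; python3 - <<'E'
from h import *
for n in("scene","top"):
    P=cloud(dict(np.load(f"{n}_c4.npz"))).reshape(-1,3)
    Q=P[np.hypot(P[:,0]-456,P[:,1]-16)<80]
    q=Q[(Q[:,2]>95)&(Q[:,2]<140)]
    print(n,*zip(*[x.tolist() for x in np.histogram(q[:,2],bins=range(95,145,5))[::-1]]))
E
```

```text
scene (95, 0) (100, 0) (105, 0) (110, 40) (115, 62) (120, 60) (125, 81) (130, 84) (135, 717)
top (95, 0) (100, 0) (105, 0) (110, 4) (115, 6) (120, 5) (125, 8) (130, 56) (135, 365)
```

View pics/c4.png

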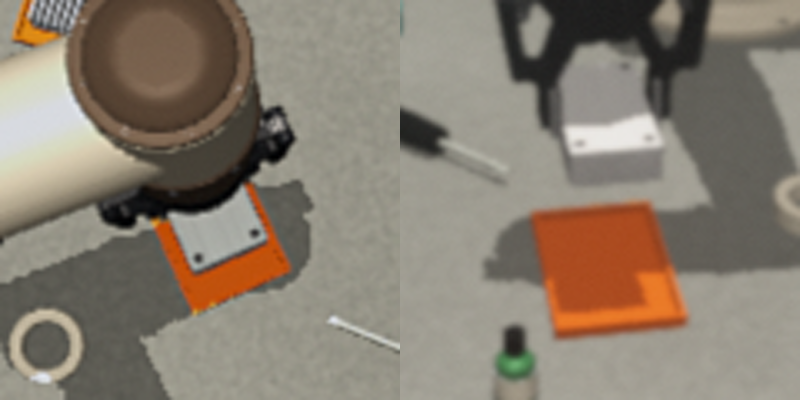

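The housing is level and aligned over the long tray (scene crop (615,115)), with its underside at about 110. Lowering it.

Request:
servo_tool(plan=[[0, 0, -0.1, 0, 0, 0, 0], [0, 0, -0.1, 0, 0, 0, 0], [0, 0, -0.08, 0, 0, 0, 0], [0, 0, -0.04, 0, 0, 0, 0], [0, 0, -0.015, 0, 0, 0, 0], [0, 0, -0.008, 0, 0, 0, 0], [0, 0, -0.004, 0, 0, 0, 0], [0, 0, -0.003, 0, 0, 0, 0], [0, 0, 0, 0, 0, 0, 0], [0, 0, 0, 0, 0, 0, 0]])

```text
clock: 33.15
position: [455.4, 16.4, -18.3]
ee_rot: [-0.219, 0.976, 0.0, 0.0]
contact_force: [0.9, 0.1, -2.2]
gripper_width: 58.7
grasp_force: 65.2
```

Request:
servo_tool(plan=[[0, 0, -0.003, 0, 0, 0, 0], [0, 0, -0.003, 0, 0, 0, 0], [0, 0, -0.002, 0, 0, 0, 0], [0, 0, 0, 0, 0, 0, 0], [0, 0, 0, 0, 0, 0, 0]])

```text
clock: 33.78
position: [455.3, 16.4, -20.2]
ee_rot: [-0.219, 0.976, -0.0, 0.0]
contact_force: [-2.3, 0.5, 7.0]
gripper_width: 58.6
grasp_force: 66.4
```

Request:
servo_tool(plan=[[0, 0, 0, 0, 0, 0, 0.75], [0, 0, 0, 0, 0, 0, 0.8], [0, 0, 0, 0, 0, 0, 0.9], [0, 0, 0.02, 0, 0, 0, 1], [0, 0, 0.05, 0, 0, 0, 1], [0, 0, 0.1, 0, 0, 0, 1], [0, 0, 0.15, 0, 0, 0, 1], [0, 0, 0.15, 0, 0, 0, 1], [0, 0, 0.15, 0, 0, 0, 1], [-0.03, -0.14, 0, 0, 0, 0, 1], [-0.03, -0.14, 0, 0, 0, 0, 1], [-0.03, -0.14, 0, 0, 0, 0, 1], [-0.03, -0.14, 0, 0, 0, 0, 1], [-0.01, -0.14, 0, 0, 0, 0, 1], [-0.01, -0.14, 0, 0, 0, 0, 1], [-0.01, -0.14, 0, 0, 0, 0, 1], [-0.01, -0.14, 0, 0, 0, 0, 1], [-0.01, -0.14, 0, 0, 0, 0, 1], [-0.01, -0.14, 0, 0, 0, 0, 1], [0, 0, 0, 0, 0, 0, 1]])

```text
clock: 36.28
position: [400.6, -405.7, 164.7]
ee_rot: [-0.217, 0.976, 0.0, -0.0]
contact_force: [-0.9, 0.3, -0.3]
gripper_width: 85.3
grasp_force: 0.0
```

```bash
python3 look.py end 520 0 10 120; python3 - <<'E'
from h import *
for n in("scene","top"):
    d=dict(np.load(f"{n}_end.npz"));P=cloud(d).reshape(-1,3)
    for nm,c,h in(('term',(468,255),25),('fl',(481,-255),25),('hs',(632,135),27),('hou',(456,16),31)):
        q=P[(np.hypot(P[:,0]-c[0],P[:,1]-c[1])<75)&(abs(P[:,2]-h)<6)]
        if len(q)<10: continue
        A=np.c_[q[:,:2]-q[:,:2].mean(0),np.ones(len(q))]; s=np.linalg.lstsq(A,q[:,2],rcond=None)[0]
        print(n,nm,len(q),rect(q[:,:2]),"z",s[2].round(1),"slope",s[:2].round(3))
E
```

```text
scene term 98 (array([468.9, 256.6], dtype=float32), 38.9, 15.7, 0.004) z 24.7 slope [-0.079  0.049]
scene fl 189 (array([ 481.7, -253.1], dtype=float32), 45.4, 42.1, 0.352) z 24.8 slope [-0.055 -0.041]
scene hs 475 (array([632.6, 136.6], dtype=float32), 55.4, 53.1, -0.256) z 25.7 slope [-0.002  0.003]
scene hou 782 (array([457.6,  17.7], dtype=float32), 114.4, 60.9, 0.432) z 31.0 slope [-0.014  0.003]
top term 90 (array([465.7, 255.7], dtype=float32), 36.4, 17.1, -0.01) z 23.9 slope [0.028 0.047]
top fl 200 (array([ 479.6, -254.1], dtype=float32), 42.6, 40.2, -0.774) z 24.2 slope [0.015 0.007]
top hs 221 (array([630.8, 135.3], dtype=float32), 52.7, 52.5, 1.324) z 25.4 slope [-0.007  0.006]
top hou 893 (array([454.1,  15.7], dtype=float32), 109.7, 60.0, 0.439) z 29.9 slope [-0.002 -0.003]
```

View pics/end.png

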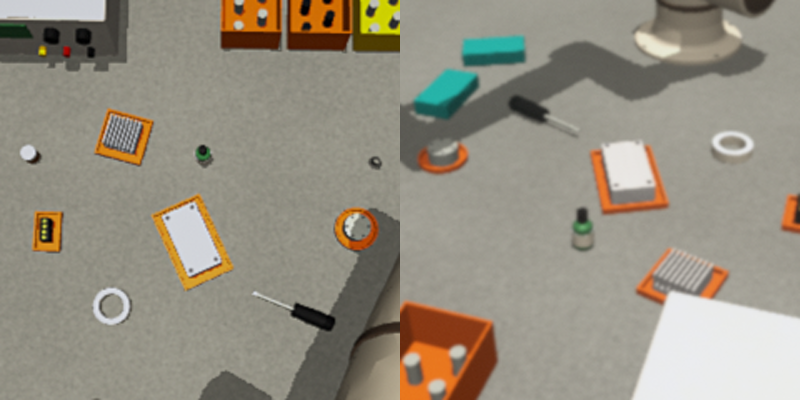

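All four parts lie flat and central in their trays: terminal (48,230), flange (357,228), heat sink (124,136) and housing (192,238) in the top crop. Top heights match the text, and the bottle and tape have not been moved. Handing in.

```bash
python3 -c "
from bench import arm
print(arm.job_done())"
```

```text
the job is handed in; nothing more can be done
None
```

I handed the job in at about 36 s: the final images show all four parts upright, flat and central in their own trays with the gripper clear, and the bottle and tape roll left standing where they were (no verdict was returned).

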